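# Set up the copy stand and hold its letter clip open for the page

### The job

Set up the copy stand: lift the plywood copy board out of the sorter rack and plant its steel stem in the hole of the aluminium base block, all the way down, so that the board stands upright on the block, and let go of it. Then take the big letter clip off the rim of the white card tray by squeezing its handles, and hold it gaping squarely over the middle of the board's top edge, one jaw on each side, reaching well down over the edge but touching neither the edge nor the faces, so that I can slip a page in. Finish there still holding the clip open, do not let it close or let it go; leave the other things on the desk where they are.

Things in the scene. Friction and masses are not known exactly. Their poses are not given: they have to be found in the camera images.
- board: copy board, 160 g: plywood panel 8 mm thick (its x), 110 mm wide (its y), faces alike, a 12 mm thick aluminium rail along the bottom and a 10 mm steel stem below. z up. Origin mid thickness and width, 60 mm below the top edge, 75 mm above the rail's underside. Starts upright in the rack's middle notch, rail underside 50 mm and top edge 185 mm above the desk; take it by the top edge from above
- board_tip (a point): tip of the board's round stem (10 mm thick, end tapered to 6 mm over 5 mm), 38 mm below the rail's underside and 113 mm below the board's origin
- board_top (a point): middle of the board's top edge
- rack: black desk sorter rack, fixed, 130 x 130 mm; its notch plates, 85 mm high, stand 35 mm above the rail's underside, and the board lifts straight up out of them. A blue and a red divider 43 mm either side of the board reach 116 mm above the desk. Origin on the desk under its middle; the board's thickness runs along its x
- socket (a point): centre of the hole's mouth in the top face of the aluminium base block (fixed, 100 x 120 x 50 mm high). Hole vertical, 12 mm wide, 44 mm deep, slightly countersunk. With the stem fully in, the board's rail rests on the top face; the board may face any way, its stem turns freely in the hole
- tray: white open card tray, fixed, 170 (x) x 150 (y) x 75 mm high, walls 4 mm thick, with a low stack of cards inside. Origin under its middle on the desk. The clip sits on the wall at its -x side
- clip: black letter clip with steel handles, 85 g, 60 mm wide (its y): two halves on a 12 mm barrel, handles up (+z), jaws down, parting along x, as one squeezes. Origin mid barrel, 81 mm above the desk at the start, when the barrel rests on the rim and the jaws grip the wall. Handles, 32 mm wide, then form a V that rises 40 mm above the origin and is 40 mm over its outsides at the top
- clip_jaw (a joint): opening angle of the clip in rad: 0 gripping the 4 mm tray wall, 0.60 squeezed fully home (firm stop): handles then parallel, 16 mm over their outsides, 44 mm high above the origin. About 5 N on the handles' tops begins to open it, 12 N holds it fully open
- lip_a (a point): middle of the inner edge of the jaw lip at the clip's +x side: 34 mm below the clip's origin at the start, 32 mm when fully open, and then 24 mm from lip_b. The clip's frame belongs to this half, which tilts by half of the joint's value as the clip opens between the fingers
- lip_b (a point): middle of the inner edge of the jaw lip at the clip's -x side; at the start the lips are 4 mm apart
- stapler: red and black stapler, loose, 130 mm long, 50 mm high; leave it alone. Origin under its middle
- tape: black tape dispenser, loose, 130 mm long, 75 mm high; leave it alone. Origin under its middle
- mug: blue mug, loose, 80 mm wide, 92 mm high; leave it alone. Origin under its middle
- calculator: grey calculator, loose, 140 x 75 x 14 mm; leave it alone. Origin under its middle
- mouse: grey computer mouse, loose, 105 x 60 x 34 mm; leave it alone. Origin under its middle
- glue: yellow glue stick standing up, loose, 29 mm wide, 92 mm high; leave it alone. Origin under its middle
- punch: blue hole punch, loose, 110 mm, 68 mm high; leave it alone. Origin under its middle
Mind the look-alikes: they are no part of the job. Leave any orange or turquoise look-alike of the board alone.

How it is judged:
On the way, in this order (a step that is already met when the one before it is completed fails the run):
1. the copy board stands fully home and upright in the base block, released (z of board_tip in the frame of socket below -0.035 m and horizontal distance between board_tip and socket below 0.005 m and angle between board's own z axis and vertical below 0.07 rad and contact force between board and the fingers below 0.2 N), for 0.3 s.
2. the clip is off the tray and held by the fingers (height (world z) of clip above 0.13 m and contact force between clip and the fingers above 1 N and contact force between clip and tray below 0.1 N), for 0.2 s.
At the end, for the whole second after the job is handed in: Board stands untouched in the base: stem within 3 mm of home, tilt under 4 deg. Clip in the fingers, open 0.40 rad or more, one lip each side of the board 1.5 mm or more off its faces and 8 mm or more below the top edge, within 25 mm of the middle, 11 deg of square, not touching the board (z of board_tip in the frame of socket below -0.035 m and horizontal distance between board_tip and socket below 0.005 m and angle between board's own z axis and vertical below 0.07 rad and contact force between board and the arm below 0.3 N and contact force between board and the fingers below 0.3 N and value of joint clip_jaw above 0.4 rad and contact force between clip and the fingers above 3 N and contact force between clip and board below 0.3 N and linear speed of clip below 0.03 m/s and ((x of lip_a in the frame of board above 0.0055 m and x of lip_b in the frame of board below -0.0055 m) or (x of lip_a in the frame of board below -0.0055 m and x of lip_b in the frame of board above 0.0055 m)) and z of each of lip_a, lip_b in the frame of board below 0.052 m and z of clip in the frame of board above 0.06 m and y of clip in the frame of board between -0.025 and 0.025 m and angle between the y axis of clip and the y axis of board, either way round below 0.2 rad); the arm keeps its last pose, push and grip.
It fails at once if a bystander was moved by more than 20 mm or knocked over (distance of any of stapler, tape, mug, calculator, mouse, glue, punch from where it was at the start of the episode above 0.02 m or angle between any of mug, glue's own z axis and vertical above 0.5 rad).
It also fails if it takes over 72 s, if anything falls off the work surface, if the arm or the gripper's body presses on something with over 40 N, if the wrist force passes 120 N, or if a joint passes its speed limit or range.

### The arm

A 6-joint arm with a two-finger parallel gripper is mounted at the origin on the work surface. World frame = base frame: x ahead of the robot, y to its left, z up, the work surface at z = 0. Lengths are in m, angles in rad, forces in N, time in s.
With the tool pointing down it reaches from about 0.35 to 0.775 m from the base axis. Payload 7.3 kg.
Tool frame: the origin (TCP) lies on the mounting face of the last link; the fingertips stand 178 mm ahead of it and the grasp point (between the pads) lies 159 mm ahead of it (robot.tcp_to_tips is the distance from the TCP to the fingertips, in m); z points along the fingers, y is the direction in which the jaws open and shut (so a half turn about z gives the same grasp; the last joint's range is limited). The gripper opens to 92 mm and grips with 3 to 60 N. Pads are 19 mm wide; open, the fingers measure 130 mm over their backs; the gripper's body (75 mm by 190 mm) begins 47 mm behind the grasp point.
Start: joints at [-1.312, 0.342, 1.524, -0, 1.275, -0.146], TCP at [0.207, -0.483, 0.405] pointing down, gripper open.
Joint ranges: [-2.53, 2.53], [-0.77, 2.02], [0.04, 2.7], [-1, 4.14], [0.28, 2.66], [-3.11, 3.11]. Speed limits (rad/s): [2.57, 2.57, 3.14, 3.14, 3.14, 3.14].

### API

Orientations are given as [roll, pitch, yaw] about the fixed x, y, z axes, in that order (R = Rz(yaw) Ry(pitch) Rx(roll)).
In Python, from cell import robot, viewer gives the robot as it stands.
- The arm moves only by the shell command python3 -m creep 'ROWS' [OPENING] [FORCE]. ROWS is JSON, a list that holds one entry, the list of rows, each a list of 6 numbers: the shift along the world's x, y, z in mm, then the turn, a rotation vector about the world's x, y, z in degrees. A call has 1 to 5 rows; each row shifts and turns the pose as measured when the row begins; what a row does not reach is not made up. A row lasts 1/12 s, in which the tool goes at most 41.7 mm and 7.16 degrees, less where a joint would pass 70% of its speed; a pose out of reach is approached as far as the arm can. A call with a gripper value outside its range is refused whole. OPENING is the closure, from -1 (fully open) to 1 (shut), set as the call begins (- or left out, the last holds). The fingers move at their own pace and stop on an object; FORCE is the grip in N (left out, the last holds). Time passes only in rows, so rows that do not move let the fingers close. It gives the time, the measured TCP pose, the force and the opening at its end, in the units of the state.
- robot.observe(): the state, without advancing time (a new reading comes with each control period).
- viewer.read_camera(name): name is "scene" or "top" or "wrist"; returns the picture (384x512x3 uint8, blue, green, red); there is no depth.
- viewer.camera_model(name): a dict with "fx", "fy", "cx", "cy" (pixels), "pose" (4x4, takes a point from camera to world coordinates); the wrist camera has in their place "mount" (4x4, takes a point from camera to tool coordinates, whose origin is the TCP and whose axes are the flange's). Camera axes: x right, y up, looking along -z (the intrinsics and any distortion apply to the point x, -y, -z); pixel columns grow to the right and rows downward; lengths in m; the calibration is good to about 2 mm. The wrist camera is an equidistant fisheye: a pixel r from the principal point sees the ray r / f radians off the axis. A picture is of the moment at which its call begins: read the wrist's pose just before it. camera_model takes no time and is no camera call.
- robot.hand_in(): hands the job in, once; it reports no verdict.
The state is a dict: "time": time; "qpos": joint angles; "qvel": joint speeds; "joint_efforts": joint torques, N m; "tool_pos": TCP position; "tool_rot": TCP orientation; "contact_force": force on the tool from outside, world axes, zero at the start; "torque": the same for the moment, N m; "opening": finger opening in m.
Only numpy, scipy, OpenCV 4.12 (cv2) and the standard library are available. Lean on these libraries where they do the work, as an engineer would, in place of code of your own. Each camera call takes 0.05 s, during which the arm holds its last target. There are 200 camera calls.

## Working session

There is one attempt and no reset: what is moved stays moved. The work goes in short steps, Python scripts to look and compute and a shell command to move; the robot and the scene stay as the last step left them, time stands still between calls to the robot, and variables do not carry over. Pictures are saved under pics/ and viewed, about 8 in all and at most 12, crops included, and the job is handed in when it is done.

```bash
mkdir -p pics; ls; python3 - <<'E'
from cell import robot, viewer
import cv2,numpy as np
np.set_printoptions(precision=4,suppress=True)
print(robot.observe()['tool_pos'],robot.observe()['tool_rot'],robot.observe()['opening'])
for n in("scene","top","wrist"):
    im=viewer.read_camera(n); cv2.imwrite(f"pics/{n}0.png",im); print(n,viewer.camera_model(n))
a=cv2.imread("pics/top0.png");cv2.imwrite("pics/top0b.png",cv2.resize(a,(800,600),interpolation=cv2.INTER_CUBIC))
E
```

```text
pics
[ 0.2067 -0.4824  0.4041] [-3.1401 -0.0002  0.4047] 0.09160660598968752
scene {'fx': 382.276593052057, 'fy': 382.276593052057, 'cx': 253.41949330418169, 'cy': 192.73504685498696, 'pose': array([[-0.7128, -0.408 ,  0.5705,  1.2006],
       [ 0.7014, -0.4216,  0.5747,  0.5962],
       [ 0.0061,  0.8098,  0.5867,  0.8287],
       [ 0.    ,  0.    ,  0.    ,  1.    ]])}
top {'fx': 377.0419371234263, 'fy': 377.0419371234263, 'cx': 262.5394845147611, 'cy': 204.4983971782235, 'pose': array([[-0.0209,  0.9829, -0.1829,  0.3057],
       [-0.9996, -0.0174,  0.0207, -0.0717],
       [ 0.0172,  0.1833,  0.9829,  1.4654],
       [ 0.    ,  0.    ,  0.    ,  1.    ]])}
wrist {'fx': 297.3186396354542, 'fy': 297.3186396354542, 'cx': 257.1661196619622, 'cy': 189.67527103984727, 'mount': array([[-0.0012,  0.9675,  0.2528,  0.0676],
       [ 1.    ,  0.0015, -0.001 , -0.0005],
       [-0.0013,  0.2528, -0.9675,  0.0188],
       [ 0.    ,  0.    ,  0.    ,  1.    ]])}
```

View pics/top0b.png

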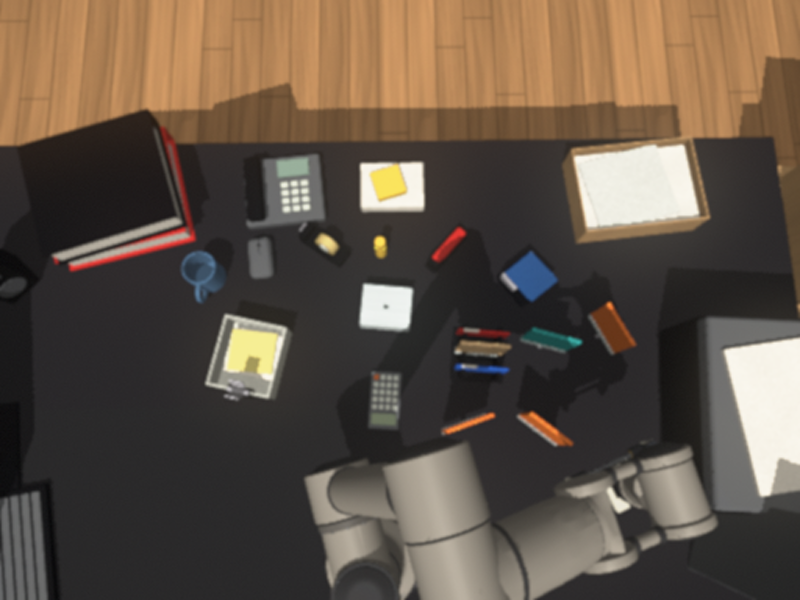

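View pics/scene0.png

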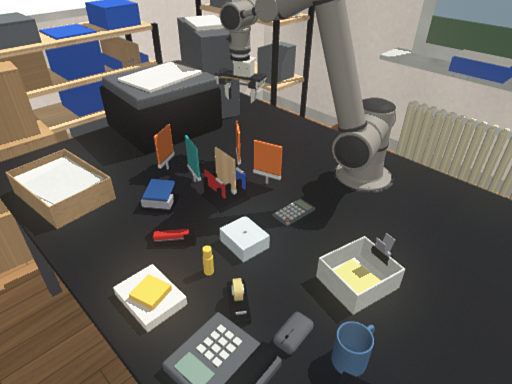

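Top view (800x600): board in the rack at about (482,349), the base block with its hole at (386,306), the tray at (250,355) with the clip on its near wall at (237,390). Turquoise and orange look-alikes stand around the rack.

```bash
cat > h.py <<'E'
from cell import robot, viewer
import cv2,numpy as np
from scipy.spatial.transform import Rotation as R
np.set_printoptions(precision=4,suppress=True)
def ray(n,u,v,st=None):
    c=viewer.camera_model(n)
    if n!="wrist":
        d=np.array([(u-c['cx'])/c['fx'],-(v-c['cy'])/c['fy'],-1]);T=c['pose']
    else:
        x,y=u-c['cx'],v-c['cy'];r=np.hypot(x,y)+1e-9;th=r/c['fx']
        d=np.array([np.sin(th)*x/r,-np.sin(th)*y/r,-np.cos(th)])
        st=st or robot.observe();P=np.eye(4);P[:3,:3]=R.from_euler('xyz',st['tool_rot']).as_matrix();P[:3,3]=st['tool_pos'];T=P@c['mount']
    return T[:3,3],T[:3,:3]@d
def on(n,u,v,z,st=None):
    o,d=ray(n,u,v,st);return o+d*(z-o[2])/d[2]
def proj(n,p,st=None):
    c=viewer.camera_model(n)
    if n=="wrist":
        st=st or robot.observe();P=np.eye(4);P[:3,:3]=R.from_euler('xyz',st['tool_rot']).as_matrix();P[:3,3]=st['tool_pos'];T=P@c['mount']
    else:T=c['pose']
    q=np.linalg.inv(T)@np.r_[p,1];x,y,z=q[0],-q[1],-q[2]
    if n=="wrist":
        r=np.hypot(x,y);th=np.arctan2(r,z);return np.array([c['cx']+c['fx']*th*x/r,c['cy']+c['fx']*th*y/r])
    return np.array([c['cx']+c['fx']*x/z,c['cy']+c['fy']*y/z])
def snap(n,name,box=None,s=1):
    st=robot.observe();im=viewer.read_camera(n);cv2.imwrite(f"pics/{name}_raw.png",im)
    if box:im=im[box[1]:box[3],box[0]:box[2]]
    cv2.imwrite(f"pics/{name}.png",cv2.resize(im,None,fx=s,fy=s,interpolation=cv2.INTER_CUBIC));return im,st
E
python3 - <<'E'
from h import *
k=1.5625
t=lambda u,v,z:on("top",u/k,v/k,z)
print("board ends",t(455,347,.185),t(510,350,.185))
print("hole",t(386,306,.05),"block corners",[t(*p,.05)[:2] for p in((362,283),(414,285),(409,331),(360,328))])
print("clip",t(237,390,.1))
print("tray",[t(*p,.075)[:2] for p in((226,315),(293,326),(272,398),(207,385))])
im=cv2.imread("pics/top0.png")
a=im[185:265,120:330]
b=np.vstack([cv2.resize(im[200:260,120:200],(800,600),interpolation=cv2.INTER_CUBIC)[:,:], ])
l=cv2.resize(im[190:262,125:197],(400,400),interpolation=cv2.INTER_CUBIC);r=cv2.resize(im[190:262,275:347],(400,400),interpolation=cv2.INTER_CUBIC)
cv2.imwrite("pics/top0c.png",np.hstack([l,r]))
E
```

```text
board ends [ 0.4809 -0.1957  0.185 ] [ 0.472  -0.3164  0.185 ]
hole [ 0.6039 -0.0428  0.05  ] block corners [array([0.663 , 0.0156]), array([ 0.6557, -0.1127]), array([ 0.5408, -0.098 ]), array([0.5503, 0.0212])]
clip [0.4024 0.3005 0.1   ]
tray [array([0.5833, 0.3393]), array([0.5537, 0.1792]), array([0.384 , 0.2254]), array([0.4172, 0.3775])]
```

View pics/top0c.png

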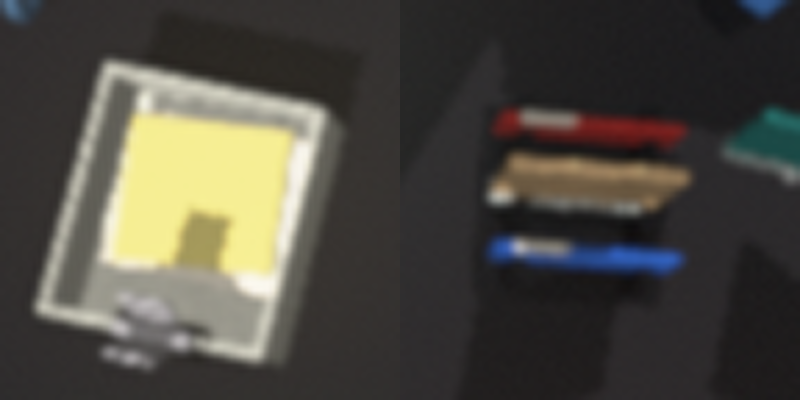

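Crops: clip handles at about (140,325) of the left crop, on the tray's lower wall. The board's top edge runs from (510,155) to (690,170), nearly along y. I'll move above it for a wrist view.

```bash
python3 - <<'E'
from h import *
a=on("top",294.8,218.4,.185);b=on("top",327.2,221,.185);print(a,b,(a+b)/2,np.degrees(np.arctan2(-(b-a)[0],-(b-a)[1])), np.linalg.norm(a-b))
E
python3 -m creep '[[[26,20,10,0,0,7],[26,20,10,0,0,7],[26,20,5,0,0,7],[26,20,0,0,0,7],[26,20,0,0,0,7]]]' -1
python3 -m creep '[[[26,20,0,0,0,7],[26,20,0,0,0,7],[26,20,0,0,0,7],[26,20,0,0,0,5],[26,20,0,0,0,0]]]'
```

```text
[ 0.4935 -0.2085  0.185 ] [ 0.4824 -0.3197  0.185 ] [ 0.4879 -0.2641  0.185 ] 5.686543400357177 0.11174678773273387
time: 0.57
tool_pos: [0.3361, -0.3824, 0.428]
tool_rot: [-3.137, 0.001, 1.024]
contact_force: [1.0, -0.2, -0.6]
opening: 0.0919
time: 0.98
tool_pos: [0.4714, -0.2761, 0.4274]
tool_rot: [-3.135, 0.001, 1.499]
contact_force: [0.2, -0.2, 0.5]
opening: 0.0918
```

```bash
python3 -m creep '[[[16,12,0,0,0,-1.5],[0,0,0,0,0,0]]]'; python3 - <<'E'
from h import *
im,st=snap("wrist","w1",None,1.5);print(st['tool_pos'],st['tool_rot'],st['time'])
E
```

```text
time: 1.15
tool_pos: [0.4917, -0.2593, 0.4266]
tool_rot: [-3.136, -0.002, 1.478]
contact_force: [0.0, 0.6, 0.0]
opening: 0.0919
[ 0.4917 -0.2593  0.4266] [-3.1359 -0.0016  1.4779] 1.15
```

View pics/w1.png

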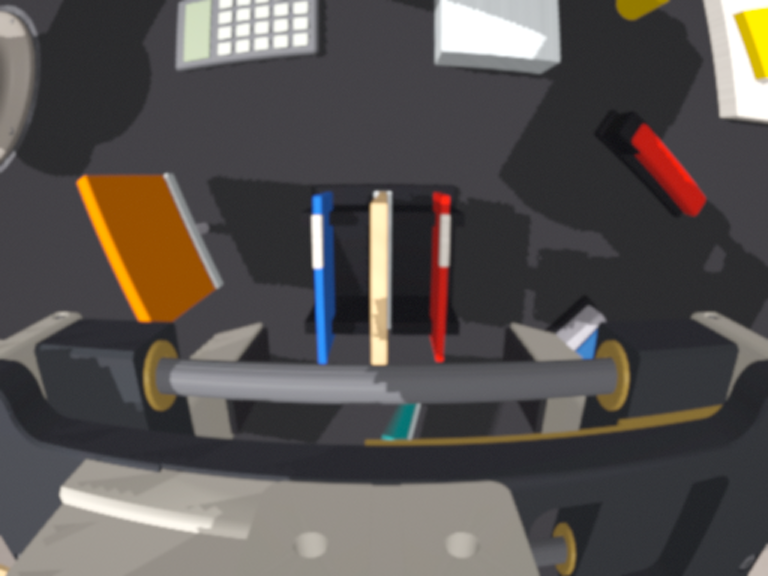

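Wrist view: the board's top edge runs from (379,199) down to (379,362), centred between the fingers.

```bash
python3 - <<'E'
from h import *
st=robot.observe()
im=cv2.imread("pics/w1_raw.png");hsv=cv2.cvtColor(im,cv2.COLOR_BGR2HSV)
m=cv2.inRange(hsv,(8,40,120),(28,160,255));L=[]
for v in range(134,240,8):
    u=np.where(m[v,230:275])[0]+230
    if len(u):p=on("wrist",(u.min()+u.max())/2,v,.185,st);L.append(p);print(v,u.min(),u.max(),p)
L=np.array(L);k=np.polyfit(L[:,1],L[:,0],1);print(k,np.degrees(np.arctan(k[0])))
far=L[0]; print(on("wrist",253,132.5,.185,st), "hole",on("wrist",495/1.5,20/1.5,.05,st))
E
```

```text
134 248 257 [ 0.4903 -0.2069  0.185 ]
142 246 258 [ 0.4894 -0.2129  0.185 ]
150 246 258 [ 0.4888 -0.219   0.185 ]
158 246 258 [ 0.4882 -0.225   0.185 ]
166 246 258 [ 0.4876 -0.2312  0.185 ]
174 246 258 [ 0.487  -0.2373  0.185 ]
182 246 258 [ 0.4864 -0.2436  0.185 ]
190 246 258 [ 0.4858 -0.2499  0.185 ]
198 246 258 [ 0.4851 -0.2564  0.185 ]
206 246 257 [ 0.4841 -0.2628  0.185 ]
214 246 257 [ 0.4834 -0.2695  0.185 ]
222 246 258 [ 0.4832 -0.2763  0.185 ]
230 246 258 [ 0.4825 -0.2832  0.185 ]
238 246 258 [ 0.4818 -0.2902  0.185 ]
[0.1011 0.511 ] 5.774495232391488
[ 0.4908 -0.2059  0.185 ] hole [ 0.5952 -0.0709  0.05  ]
```

```bash
python3 -m creep '[[[-7.5,-3,0,0,-0.3,-0.5],[0,0,-25,0,0,0],[0,0,-25,0,0,0],[0,0,-25,0,0,0],[0,0,-12,0,0,0]]]'; python3 -m creep '[[[0,0,0,0,0,0],[0,0,0,0,0,0],[0,0,0,0,0,0],[0,0,0,0,0,0],[0,0,0,0,0,0]]]' 1 25
python3 -m creep '[[[0,0,0,0,0,0],[0,0,0,0,0,0],[0,0,0,0,0,0]]]'
```

```text
time: 1.62
tool_pos: [0.4778, -0.2671, 0.3401]
tool_rot: [3.137, 0.004, 1.466]
contact_force: [-1.2, -0.3, -0.8]
opening: 0.0919
time: 2.03
tool_pos: [0.4731, -0.2711, 0.34]
tool_rot: [3.14, 0.004, 1.459]
contact_force: [0.1, -1.6, 0.5]
opening: 0.0632
time: 2.28
tool_pos: [0.4733, -0.2715, 0.3423]
tool_rot: [3.136, 0.006, 1.459]
contact_force: [-0.4, 0.6, 0.6]
opening: 0.0435
```

```bash
python3 -m creep '[[[11,8,0,0,-0.4,0.6],[0,0,0,0,0,0]]]' 0
```

```text
time: 2.45
tool_pos: [0.485, -0.2631, 0.343]
tool_rot: [3.127, 0.005, 1.469]
contact_force: [-0.9, 0.3, -0.3]
opening: 0.0459
```

```bash
python3 -m creep '[[[0,0.5,-6,0,0.8,0],[0,0,0,0,0,0]]]' 1 25; python3 -m creep '[[[0,0,0,0,0,0],[0,0,0,0,0,0],[0,0,0,0,0,0]]]'
```

```text
time: 2.62
tool_pos: [0.4858, -0.2617, 0.3366]
tool_rot: [-3.141, 0.007, 1.471]
contact_force: [0.1, 0.5, -0.3]
opening: 0.0367
time: 2.87
tool_pos: [0.4859, -0.2614, 0.3357]
tool_rot: [-3.139, 0.007, 1.472]
contact_force: [-0.6, 0.6, -0.9]
opening: 0.0174
```

```bash
python3 -m creep '[[[-1,0,0,0.4,0,0],[0,0,0,0,0,0],[0,0,0,0,0,0]]]'; python3 -m creep '[[[0,0,0,0,0,0],[0,0,0,0,0,0]]]'
```

```text
time: 3.12
tool_pos: [0.4851, -0.2615, 0.3356]
tool_rot: [-3.141, -0.001, 1.471]
contact_force: [1.7, 0.3, -1.8]
opening: 0.0074
time: 3.28
tool_pos: [0.4851, -0.2616, 0.3356]
tool_rot: [-3.141, -0.002, 1.471]
contact_force: [0.2, 0.7, -0.9]
opening: 0.0081
```

```bash
python3 -m creep '[[[0,0,12,0,0,0],[0,0,25,0,0,0],[0,0,25,0,0,0],[0,0,25,0,0,0],[0,0,25,0,0,0]]]' 1 35; python3 -m creep '[[[0,0,15,0,0,0],[20,20,0,0,0,0],[24,32,0,0,0,0],[24,32,0,0,0,0],[24,32,0,0,0,0]]]'; python3 -m creep '[[[15,32,0,0,0,0],[12,32,0,0,0,0],[8,10,0,0,0,0],[0,0,0,0,0,0]]]'
```

```text
time: 3.7
tool_pos: [0.4843, -0.2611, 0.4441]
tool_rot: [-3.13, -0.009, 1.47]
contact_force: [1.6, -1.6, -2.7]
opening: 0.0075
time: 4.12
tool_pos: [0.5742, -0.1484, 0.4671]
tool_rot: [-3.135, 0.001, 1.456]
contact_force: [0.5, -0.8, -2.1]
opening: 0.0078
time: 4.45
tool_pos: [0.6129, -0.0649, 0.4649]
tool_rot: [-3.13, -0.0, 1.462]
contact_force: [-0.8, -0.2, -2.8]
opening: 0.008
```

```bash
python3 - <<'E'
from h import *
a=cv2.imread("pics/top0.png",0);c=a[186:206,237:257];i=np.unravel_index(c.argmin(),c.shape);print(c.min(),i)
def cen(img,u0,v0,w):
    c=img[v0-w:v0+w+1,u0-w:u0+w+1].astype(float);t=np.median(c);m=np.clip(t-25-c,0,None);y,x=np.mgrid[-w:w+1,-w:w+1]
    return u0+(m*x).sum()/m.sum(),v0+(m*y).sum()/m.sum()
p=cen(a,237+i[1],186+i[0],4);b=cv2.imread("pics/scene0.png",0);c=b[226:240,236:256];j=np.unravel_index(c.argmin(),c.shape);q=cen(b,236+j[1],226+j[0],4)
print(p,on("top",*p,.05),q,on("scene",*q,.05))
im,st=snap("scene","s1",(150,120,310,270),4);print(st['tool_pos'],st['tool_rot'])
E
```

```text
145 (np.int64(10), np.int64(10))
(np.float64(246.50602409638554), np.float64(195.84939759036143)) [ 0.6039 -0.0408  0.05  ] (np.float64(244.6021220159151), np.float64(231.74270557029178)) [ 0.6046 -0.041   0.05  ]
[ 0.6129 -0.0649  0.4649] [-3.1303 -0.0001  1.4624]
```

View pics/s1.png

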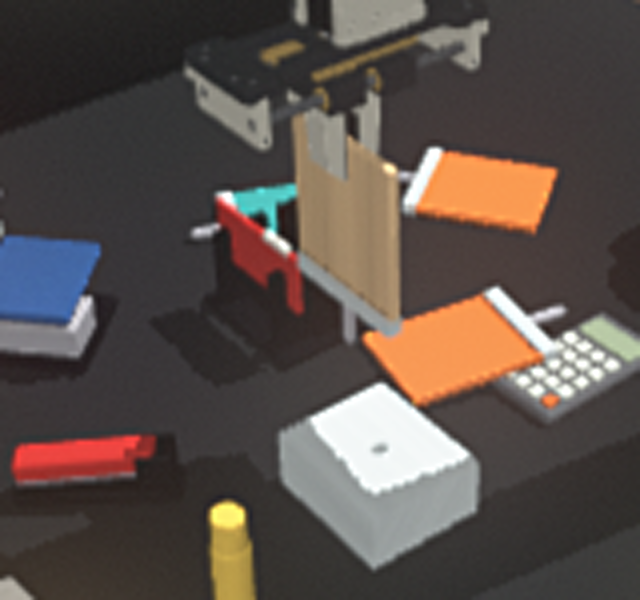

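The scene view shows the board hanging straight, its stem tip at crop (349,342), and the block's hole at (380,448). The look-alike boards are now lying flat, though they were upright in the first picture.

```bash
cat >> h.py <<'E'
def tip(st=None,off=(0,0,.3236)):
    st=st or robot.observe();return np.array(st['tool_pos'])+R.from_euler('xyz',st['tool_rot']).apply(off)
E
python3 - <<'E'
from h import *
st=robot.observe();e=tip();print("exp",e,proj("scene",e),"obs ~237.2,205.3","hole",proj("scene",[.6042,-.041,.05]))
im=cv2.imread("pics/s1_raw.png")
print(im[196:210,230:245].mean(2).astype(int))
print(proj("scene",e+[0,0.003,0])-proj("scene",e))
import cv2
# ends of board's rail: project board corner checks
Rm=R.from_euler('xyz',st['tool_rot']).as_matrix()
for s in(-.055,.055):
    print("top corner",proj("scene",np.array(st['tool_pos'])+Rm@[s,0,.3236-.173]),"rail",proj("scene",np.array(st['tool_pos'])+Rm@[s,0,.2856]))
E
```

```text
exp [ 0.6085 -0.0653  0.1413] [237.708 205.063] obs ~237.2,205.3 hole [244.7022 231.6863]
[[ 46  45  46  41  47  86 145 153 153 151 151 151 132 113 129]
 [ 45  45  45  43  47  76 136 144 148 153 153 152 150 138 121]
 [ 46  48  47  45  47  75 134 137 129 123 152 154 153 151 143]
 [ 46  45  46  45  45  75 135 137 122  78 118 154 156 154 155]
 [ 46  46  47  46  45  73 134 139 122  56  68 109 149 155 154]
 [ 46  47  46  45  46  71 135 138 124  56  45  58  94 131 154]
 [ 47  47  49  49  49  72 135 139 124  56  39  51  74  97 145]
 [ 46  49  50  51  50  71 136 140 124  56  59 124 173 157 164]
 [ 51  52  51  50  49  61 117 140 117  66  86 160 173 164 162]
 [ 50  51  51  49  49  53  84 114  89  63  70 135 171 166 162]
 [ 49  49  49  51  61  62  66  79  68  56  53  89 144 169 165]
 [ 51  53  62  65  67  67  65  67  66  62  53  59  90 141 164]
 [ 63  63  67  66  68  68  67  67  68  68  63  53  61  94 150]
 [ 65  67  66  68  66  67  68  67  68  68  67  63  54  65 110]]
[0.6943 0.4509]
top corner [224.1213 146.0447] rail [226.339  186.0113]
top corner [248.5398 162.5453] rail [249.0663 203.8878]
```

```bash
python3 -m creep '[[[-8,27,0,0,-0.6,0],[0,0,-25,0,0,0],[0,0,-25,0,0,0],[0,0,-20,0,0,0]]]'; python3 - <<'E'
from h import *
st=robot.observe();print(st['tool_pos'],st['tool_rot'],st['contact_force'],tip(off=(-.003,0,.3236)))
E
```

```text
time: 4.83
tool_pos: [0.6029, -0.0424, 0.3975]
tool_rot: [3.134, 0.003, 1.458]
contact_force: [-0.7, -0.6, -2.4]
opening: 0.0074
[ 0.6029 -0.0424  0.3975] [3.1343 0.003  1.4583] [-0.6951 -0.6266 -2.445 ] [ 0.6048 -0.0466  0.0739]
```

```bash
python3 -m creep '[[[1.6,4.4,-6,0.2,0.4,0],[0,0,0,0,0,0]]]'; python3 - <<'E'
from h import *
im,st=snap("scene","s2",(200,170,290,260),6);print(st['tool_pos'],st['tool_rot'],st['contact_force']);e=tip(st,(-.003,0,.3236));print(e,proj("scene",e),proj("scene",[.6042,-.041,.05]))
wi,st=snap("wrist","w2");s=np.zeros((540,800,3),np.uint8);s[:540,:400]=cv2.resize(im,(540,540))[:, 70:470];s[:300,400:]=cv2.resize(wi,(400,300));cv2.imwrite("pics/c2.png",s)
E
```

```text
time: 5.0
tool_pos: [0.6027, -0.0404, 0.3871]
tool_rot: [-3.132, 0.001, 1.455]
contact_force: [0.4, 0.0, -1.4]
opening: 0.008
[ 0.6027 -0.0404  0.3871] [-3.1317  0.0007  1.4551] [ 0.4227  0.0277 -1.354 ]
[ 0.5992 -0.0433  0.0635] [245.3549 227.2122] [244.7022 231.6863]
```

View pics/c2.png

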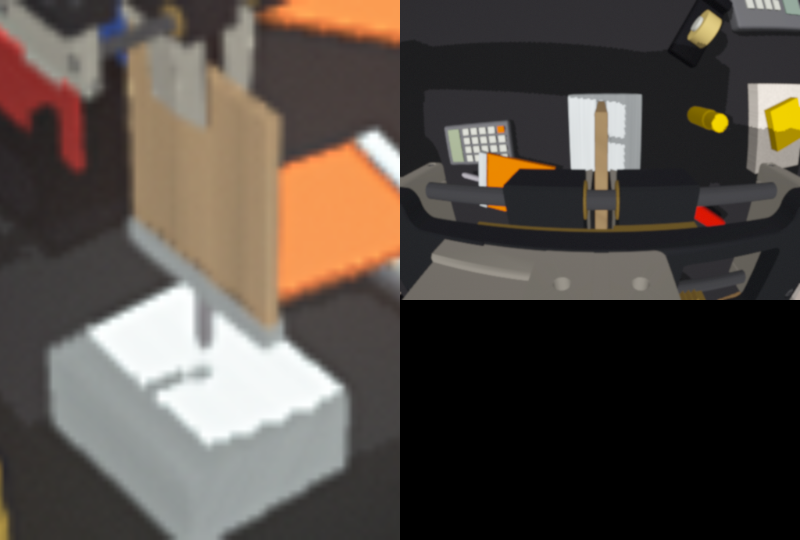

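```bash
cat > p.py <<'E'
from h import *
st=robot.observe();print(np.array(st['tool_pos']),np.array(st['tool_rot']),"F",np.array(st['contact_force']),"tip",tip(st,(-.0028,0,.3236)))
E
python3 -m creep '[[[1.8,2.3,0,0,-0.4,0],[0,0,0,0,0,0]]]';python3 p.py
```

```text
time: 5.27
tool_pos: [0.6054, -0.0394, 0.3912]
tool_rot: [3.137, 0.001, 1.454]
contact_force: [-0.5, 0.8, -1.8]
opening: 0.0079
[ 0.6054 -0.0394  0.3912] [3.1368 0.0011 1.4539] F [-0.5157  0.7849 -1.8267] tip [ 0.6066 -0.0428  0.0676]
```

```bash
python3 -m creep '[[[-1,1.8,-8,0,0.2,0],[0,0,0,0,0,0]]]';python3 p.py;python3 -m creep '[[[0,0,0,0,0,0]]]';python3 p.py
```

```text
time: 5.43
tool_pos: [0.6047, -0.0379, 0.3848]
tool_rot: [3.136, 0.002, 1.453]
contact_force: [-1.0, 0.8, -2.6]
opening: 0.0079
[ 0.6047 -0.0379  0.3848] [3.1362 0.002  1.4535] F [-1.003   0.8457 -2.6144] tip [ 0.606  -0.0415  0.0612]
time: 5.52
tool_pos: [0.6047, -0.0378, 0.3852]
tool_rot: [3.135, 0.002, 1.454]
contact_force: [-0.1, 0.1, -1.1]
opening: 0.0078
[ 0.6047 -0.0378  0.3852] [3.1353 0.0022 1.4537] F [-0.0843  0.0662 -1.0604] tip [ 0.6063 -0.0415  0.0616]
```

```bash
python3 -m creep '[[[0,0.4,0,0.1,0.35,0],[0,0,-8,0,0,0]]]';python3 p.py;python3 -m creep '[[[0,0,-6,0,0,0],[0,0,0,0,0,0]]]';python3 p.py
```

```text
time: 5.68
tool_pos: [0.6049, -0.0372, 0.3788]
tool_rot: [3.139, 0.001, 1.454]
contact_force: [1.5, -0.5, -1.3]
opening: 0.0078
[ 0.6049 -0.0372  0.3788] [3.1388 0.0013 1.454 ] F [ 1.5377 -0.5391 -1.2585] tip [ 0.6055 -0.0405  0.0552]
time: 5.85
tool_pos: [0.6048, -0.0373, 0.3707]
tool_rot: [3.14, 0.002, 1.454]
contact_force: [1.5, -1.3, -2.1]
opening: 0.0079
[ 0.6048 -0.0373  0.3707] [3.1404 0.0018 1.4542] F [ 1.4502 -1.2799 -2.12  ] tip [ 0.6047 -0.0407  0.0471]
```

```bash
python3 -m creep '[[[0,0,-6,0,0,0],[0,0,0,0,0,0]]]';python3 p.py;python3 -m creep '[[[0,0,-7,0,0,0],[0,0,0,0,0,0]]]';python3 p.py
```

```text
time: 6.02
tool_pos: [0.6048, -0.0379, 0.3638]
tool_rot: [3.14, 0.004, 1.454]
contact_force: [-0.3, -1.0, -2.5]
opening: 0.0075
[ 0.6048 -0.0379  0.3638] [3.1405 0.0038 1.4543] F [-0.2529 -1.0212 -2.5443] tip [ 0.6047 -0.042   0.0402]
time: 6.18
tool_pos: [0.6047, -0.0381, 0.3558]
tool_rot: [3.141, 0.004, 1.454]
contact_force: [0.7, -1.7, -3.0]
opening: 0.0076
[ 0.6047 -0.0381  0.3558] [3.1411 0.004  1.454 ] F [ 0.6592 -1.6549 -3.0397] tip [ 0.6044 -0.0422  0.0322]
```

```bash
python3 -m creep '[[[0,-0.3,-8,0.1,0,0],[0,0,-7,0,0,0],[0,0,0,0,0,0]]]';python3 p.py;python3 -m creep '[[[0,0,-6,0,0,0],[0,0,0,0,0,0]]]';python3 p.py
```

```text
time: 6.43
tool_pos: [0.6047, -0.0386, 0.3392]
tool_rot: [3.141, 0.002, 1.454]
contact_force: [0.8, -1.7, -3.1]
opening: 0.0082
[ 0.6047 -0.0386  0.3392] [3.1411 0.0023 1.4539] F [ 0.7845 -1.6885 -3.137 ] tip [ 0.6045 -0.0422  0.0156]
time: 6.6
tool_pos: [0.6052, -0.039, 0.3351]
tool_rot: [3.137, 0.003, 1.454]
contact_force: [-0.8, -1.3, -2.1]
opening: 0.0079
[ 0.6052 -0.039   0.3351] [3.1367 0.0033 1.4539] F [-0.7964 -1.3439 -2.1464] tip [ 0.6063 -0.0431  0.0115]
```

```bash
python3 -m creep '[[[0,0,-4,0,0.2,0],[0,0,0,0,0,0]]]';python3 p.py
```

```text
time: 6.77
tool_pos: [0.6053, -0.0391, 0.3352]
tool_rot: [3.135, 0.004, 1.454]
contact_force: [-3.7, -0.8, -4.5]
opening: 0.0078
[ 0.6053 -0.0391  0.3352] [3.1354 0.0042 1.4538] F [-3.7293 -0.7555 -4.5293] tip [ 0.6068 -0.0434  0.0116]
```

```bash
python3 -m creep '[[[0,0,0,0,0,0],[0,0,0,0,0,0],[0,0,0,0,0,0],[0,0,0,0,0,0],[0,0,0,0,0,0]]]' -1; python3 -m creep '[[[0,0,20,0,0,0],[0,0,30,0,0,0],[0,0,30,0,0,0],[0,0,0,0,0,0]]]'; python3 - <<'E'
from h import *
a,st=snap("scene","s3",(200,120,300,270),4);b,st=snap("wrist","w3");print(st['tool_pos'],st['tool_rot'])
s=np.zeros((600,800,3),np.uint8);s[:600,:400]=cv2.resize(a,(400,600));s[:300,400:]=cv2.resize(b,(400,300));cv2.imwrite("pics/c3.png",s)
E
```

```text
time: 7.18
tool_pos: [0.6057, -0.0381, 0.3348]
tool_rot: [3.134, 0.002, 1.454]
contact_force: [0.4, -0.1, 0.8]
opening: 0.0363
time: 7.52
tool_pos: [0.6053, -0.0378, 0.4142]
tool_rot: [3.141, 0.001, 1.454]
contact_force: [0.9, 0.1, 0.8]
opening: 0.0632
[ 0.605  -0.0377  0.4114] [-3.1388  0.0003  1.4541]
```

View pics/c3.png

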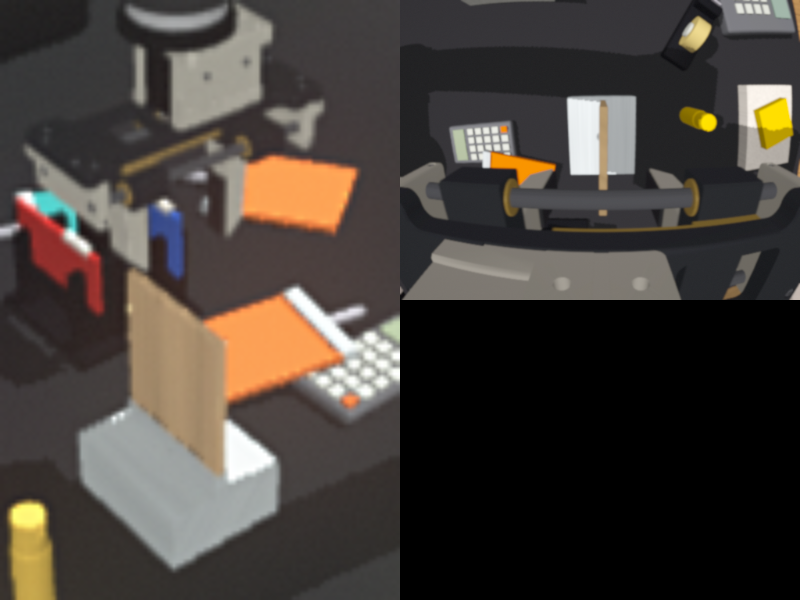

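Board is home, standing upright on the block; wrist view shows its top edge from (604,98) to (603,215). Next I'll move over the clip.

```bash
python3 - <<'E'
from h import *
st=dict(tool_pos=[.605,-.0377,.4114],tool_rot=[-3.1388,.0003,1.4541])
im=cv2.imread("pics/w3_raw.png");hsv=cv2.cvtColor(im,cv2.COLOR_BGR2HSV);m=cv2.inRange(hsv,(8,40,80),(28,180,255));L=[]
for v in range(124,240,8):
    u=np.where(m[v,235:290])[0]+235
    if len(u):p=on("wrist",(u.min()+u.max())/2,v,.185,st);L.append(p);print(v,u.min(),u.max(),p)
E
python3 -m creep '[[[-10,37,5,0,0,-1.5],[-20,34,0,0,0,-1.5],[-22,34,0,0,0,-1.5],[-22,34,0,0,0,-1.5],[-22,34,0,0,0,-0.5]]]' -1; python3 -m creep '[[[-22,34,0,0,0,0],[-22,34,0,0,0,0],[-22,34,0,0,0,0],[-22,34,0,0,0,0],[-15,20,0,0,0,0]]]';python3 p.py
```

```text
132 257 263 [0.6126 0.0167 0.185 ]
140 256 265 [0.6122 0.0111 0.185 ]
148 256 265 [0.6116 0.0055 0.185 ]
156 256 265 [ 0.6109 -0.0001  0.185 ]
164 256 265 [ 0.6103 -0.0058  0.185 ]
172 255 265 [ 0.6093 -0.0115  0.185 ]
180 256 265 [ 0.6089 -0.0174  0.185 ]
188 256 265 [ 0.6083 -0.0232  0.185 ]
196 256 265 [ 0.6076 -0.0292  0.185 ]
204 256 265 [ 0.6069 -0.0352  0.185 ]
212 256 265 [ 0.6062 -0.0414  0.185 ]
220 256 264 [ 0.6051 -0.0476  0.185 ]
228 254 266 [ 0.6043 -0.054   0.185 ]
236 253 266 [ 0.6032 -0.0605  0.185 ]
time: 8.03
tool_pos: [0.5075, 0.1332, 0.4053]
tool_rot: [-3.126, 0.004, 1.323]
contact_force: [1.3, 1.4, 0.4]
opening: 0.0918
time: 8.45
tool_pos: [0.3971, 0.294, 0.3978]
tool_rot: [-3.114, 0.01, 1.322]
contact_force: [0.1, 0.1, -0.0]
opening: 0.0918
[0.3971 0.294  0.3978] [-3.1144  0.0097  1.3218] F [ 0.1172  0.1397 -0.0133] tip [0.3871 0.2905 0.0744]
```

```bash
python3 -m creep '[[[0,0,10,0.15,-1.6,0],[0,0,0,0,0,0]]]'; python3 - <<'E'
from h import *
b,st=snap("wrist","w4",None,1.5);print(st['tool_pos'],st['tool_rot'],st['time'])
E
```

```text
time: 8.62
tool_pos: [0.3932, 0.2977, 0.4053]
tool_rot: [-3.137, 0.003, 1.329]
contact_force: [0.5, 0.6, 0.5]
opening: 0.0914
[0.3932 0.2977 0.4053] [-3.1369  0.0027  1.3289] 8.6167
```

View pics/w4.png

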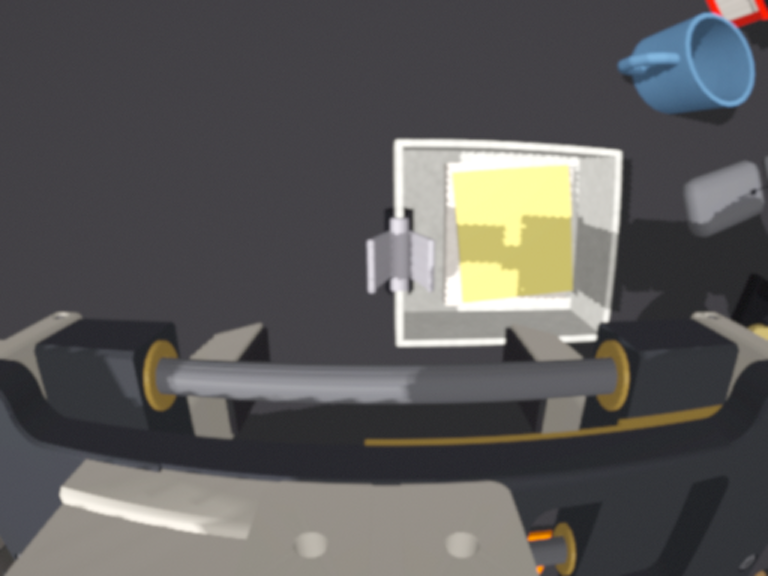

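Wrist view: handle tops at (368,238)-(371,292) and (433,236)-(430,291), the tray wall along column 398, the clip's black body from about row 210.

```bash
python3 - <<'E'
from h import *
st=dict(tool_pos=[.3932,.2977,.4053],tool_rot=[-3.1369,.0027,1.3289])
w=lambda u,v,z:on("wrist",u/1.5,v/1.5,z,st)
P=[w(*p,.121) for p in((368,238),(371,292),(433,236),(430,291))]
print(np.array(P),"mean",np.mean(P,0))
a,b=w(398,145,.075),w(396,343,.075);d=a-b;print("wall",a,b,np.degrees(np.arctan2(d[1],d[0])))
print("wall outer end mid",(a+b)/2,"barrel",w(399,217,.087),w(400,291,.087))
t=on("top",150.2,248.5,.115);print("top est",t)
E
```

```text
[[0.3877 0.3264 0.121 ]
 [0.3811 0.2933 0.121 ]
 [0.426  0.3183 0.121 ]
 [0.4167 0.2851 0.121 ]] mean [0.4029 0.3058 0.121 ]
wall [0.42   0.3783 0.075 ] [0.3845 0.2379 0.075 ] 75.79067170779355
wall outer end mid [0.4022 0.3081 0.075 ] barrel [0.4087 0.3305 0.087 ] [0.3973 0.2801 0.087 ]
top est [0.4053 0.3018 0.115 ]
```

```bash
python3 -m creep '[[[10,8,-20,0,-0.3,-0.3],[0,0,-30,0,0,0],[0,0,-25,0,0,0],[0,0,0,0,0,0]]]';python3 p.py
```

```text
time: 9.0
tool_pos: [0.4058, 0.3019, 0.3258]
tool_rot: [-3.14, 0.003, 1.318]
contact_force: [-1.0, -0.2, 0.1]
opening: 0.0916
[0.4058 0.3019 0.3258] [-3.1402  0.003   1.3182] F [-1.0172 -0.1794  0.0529] tip [0.4045 0.2984 0.0022]
```

```bash
python3 -m creep '[[[-2,4,-15,0,-0.1,0.3],[0,0,0,0,0,0]]]';python3 - <<'E'
from h import *
b,st=snap("wrist","w5",None,1.5);print(st['tool_pos'],st['tool_rot'])
E
```

```text
time: 9.17
tool_pos: [0.4053, 0.3037, 0.3095]
tool_rot: [-3.139, 0.006, 1.32]
contact_force: [-2.0, 0.1, -0.4]
opening: 0.0914
[0.4053 0.3037 0.3095] [-3.139   0.0056  1.3198]
```

View pics/w5.png

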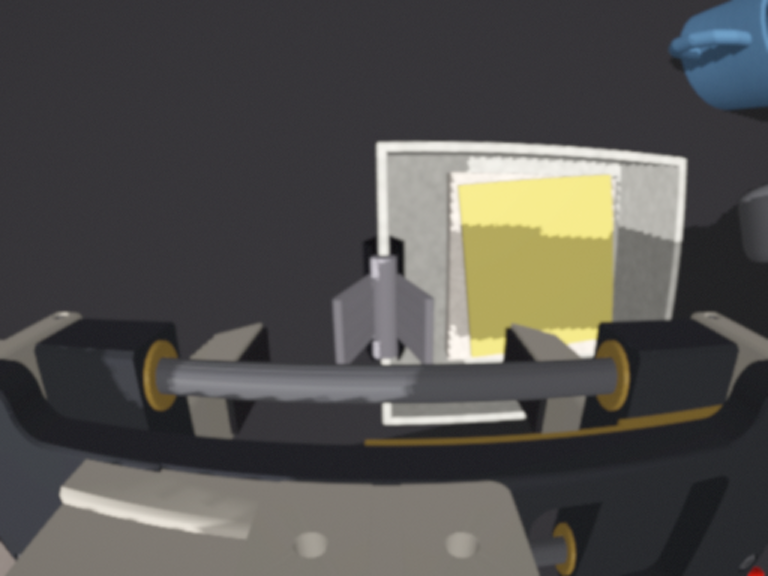

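Clip sits centred between the fingers (column 383); barrel from row 258 to 358, handle far corners at (335,300) and (432,298).

```bash
python3 - <<'E'
from h import *
st=dict(tool_pos=[.4053,.3037,.3095],tool_rot=[-3.139,.0056,1.3198])
w=lambda u,v,z:on("wrist",u/1.5,v/1.5,z,st)
h=(w(335,300,.121)+w(432,298,.121))/2;yd=np.array([np.cos(1.323),np.sin(1.323),0])
print("handle far mid",h,"centre",h-.016*yd)
a,b=w(383,256,.086),w(383,358,.086);print("barrel",a,b,(a+b)/2,np.linalg.norm(a-b))
a,b=w(383,150,.075),w(386,418,.075);d=a-b;print("wall",np.degrees(np.arctan2(d[1],d[0])))
E
```

```text
handle far mid [0.4078 0.3201 0.121 ] centre [0.4039 0.3045 0.121 ]
barrel [0.41   0.3302 0.086 ] [0.3969 0.28   0.086 ] [0.4034 0.3051 0.086 ] 0.05189097764230579
wall 76.12824814120742
```

```bash
python3 -m creep '[[[-1.5,1,-18,0.3,0,0.3],[0,0,-13,0,0,0],[0,0,0,0,0,0]]]';python3 p.py
```

```text
time: 9.47
tool_pos: [0.4075, 0.3038, 0.2844]
tool_rot: [3.137, -0.006, 1.322]
contact_force: [-0.1, 0.3, 0.1]
opening: 0.0919
[0.4075 0.3038 0.2844] [ 3.1373 -0.0064  1.322 ] F [-0.0932  0.2999  0.1337] tip [ 0.4087  0.3027 -0.0392]
```

```bash
python3 -m creep '[[[-3.8,1,-7,-0.3,0.3,0],[0,0,0,0,0,0]]]';python3 p.py
```

```text
time: 9.63
tool_pos: [0.4048, 0.3043, 0.2796]
tool_rot: [3.139, -0.001, 1.32]
contact_force: [-1.0, -0.4, -1.0]
opening: 0.0917
[0.4048 0.3043 0.2796] [ 3.1391 -0.0015  1.3203] F [-1.0072 -0.4026 -1.032 ] tip [ 0.405   0.3019 -0.044 ]
```

```bash
python3 -m creep '[[[-1,0.3,-2,0,0.1,0.2],[0,0,0,0,0,0],[0,0,0,0,0,0],[0,0,0,0,0,0]]]' 1 30; python3 -m creep '[[[0,0,0,0,0,0],[0,0,0,0,0,0]]]'
```

```text
time: 9.97
tool_pos: [0.4045, 0.3049, 0.2805]
tool_rot: [3.137, -0.004, 1.324]
contact_force: [0.4, 0.8, -0.6]
opening: 0.07
time: 10.13
tool_pos: [0.4046, 0.305, 0.2811]
tool_rot: [3.137, -0.005, 1.324]
contact_force: [-0.6, 0.6, -0.2]
opening: 0.0567
```

```bash
python3 -m creep '[[[-0.8,0,-5,-0.2,0.2,0],[0,0,0,0,0,0]]]'; python3 -m creep '[[[0,0,0,0,0,0],[0,0,0,0,0,0]]]';python3 -m creep '[[[0,0,0,0,0,0],[0,0,0,0,0,0]]]'
```

```text
time: 10.3
tool_pos: [0.4038, 0.3051, 0.2761]
tool_rot: [3.139, -0.001, 1.324]
contact_force: [-1.0, -0.1, -0.2]
opening: 0.0429
time: 10.47
tool_pos: [0.4044, 0.3052, 0.2772]
tool_rot: [3.136, -0.002, 1.325]
contact_force: [-1.1, -4.3, 14.8]
opening: 0.0296
time: 10.63
tool_pos: [0.4047, 0.3052, 0.2791]
tool_rot: [3.134, -0.003, 1.325]
contact_force: [-0.2, 0.1, 0.4]
opening: 0.0161
```

```bash
python3 -m creep '[[[0,0,0,0,0.3,0],[0,0,0,0,0,0],[0,0,15,0,0,0],[0,0,20,0,0,0],[0,0,20,0,0,0]]]' 1 35; python3 -m creep '[[[0,0,25,0,0,0],[0,0,25,0,0,0],[0,0,25,0,0,0],[0,0,25,0,0,0],[0,0,0,0,0,0]]]'; python3 p.py; python3 - <<'E'
from h import *
b,st=snap("scene","s6",(300,100,450,300),3)
E
```

```text
time: 11.05
tool_pos: [0.4034, 0.3044, 0.3305]
tool_rot: [-3.134, 0.007, 1.325]
contact_force: [0.2, 0.3, 0.3]
opening: 0.0156
time: 11.47
tool_pos: [0.403, 0.3042, 0.4357]
tool_rot: [-3.133, 0.007, 1.325]
contact_force: [0.2, 0.1, 0.3]
opening: 0.0151
[0.403  0.3042 0.4357] [-3.1332  0.0074  1.325 ] F [0.1799 0.1364 0.3207] tip [0.399  0.2998 0.1121]
```

View pics/s6.png

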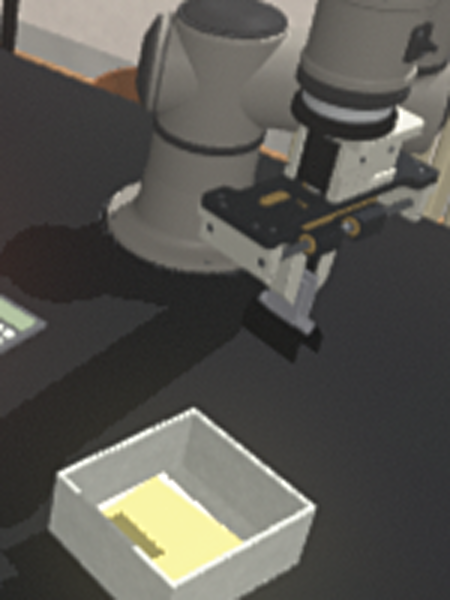

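```bash
python3 - <<'E'
from h import *
for o in(.192,.198,.204):print(o,proj("scene",tip(off=(0,0,o))),"obs barrel ~397.3,204")
E
python3 -m creep '[[[8,-15,10,0,-0.4,1.5],[20,-34,5,0,0,1.5],[20,-34,3,0,0,1.5],[20,-34,3,0,0,1.5],[20,-34,3,0,0,1.5]]]';python3 -m creep '[[[20,-34,2,0,0,0],[20,-34,2,0,0,0],[20,-34,2,0,0,0],[20,-30,2,0,0,0],[0,0,0,0,0,0]]]';python3 p.py
```

```text
0.192 [395.7462 202.7025] obs barrel ~397.3,204
0.198 [395.218  204.5547] obs barrel ~397.3,204
0.204 [394.6937 206.3933] obs barrel ~397.3,204
time: 11.93
tool_pos: [0.4888, 0.1532, 0.4508]
tool_rot: [-3.126, 0.011, 1.474]
contact_force: [0.6, 1.3, -0.6]
opening: 0.0156
time: 12.35
tool_pos: [0.5735, 0.0081, 0.4494]
tool_rot: [-3.113, 0.014, 1.471]
contact_force: [0.3, 0.7, -1.2]
opening: 0.0155
[0.5735 0.0081 0.4494] [-3.1129  0.0135  1.4711] F [ 0.2551  0.6564 -1.2393] tip [0.5636 0.0019 0.126 ]
```

```bash
python3 -m creep '[[[15,-24,0,0.6,-1.7,-0.4],[14,-22,0,0,0,0],[0,0,0,0,0,0]]]';python3 - <<'E'
from h import *
b,st=snap("wrist","w7",(130,60,400,260),2.9);s,_=snap("scene","s7",(200,110,290,260),4);print(st['tool_pos'],st['tool_rot'],st['opening'])
E
```

```text
time: 12.6
tool_pos: [0.6039, -0.0414, 0.4425]
tool_rot: [-3.132, -0.002, 1.461]
contact_force: [-1.5, -0.1, -1.2]
opening: 0.0155
[ 0.6039 -0.0414  0.4425] [-3.1322 -0.0017  1.4607] 0.015507354954115123
```

View pics/w7.png

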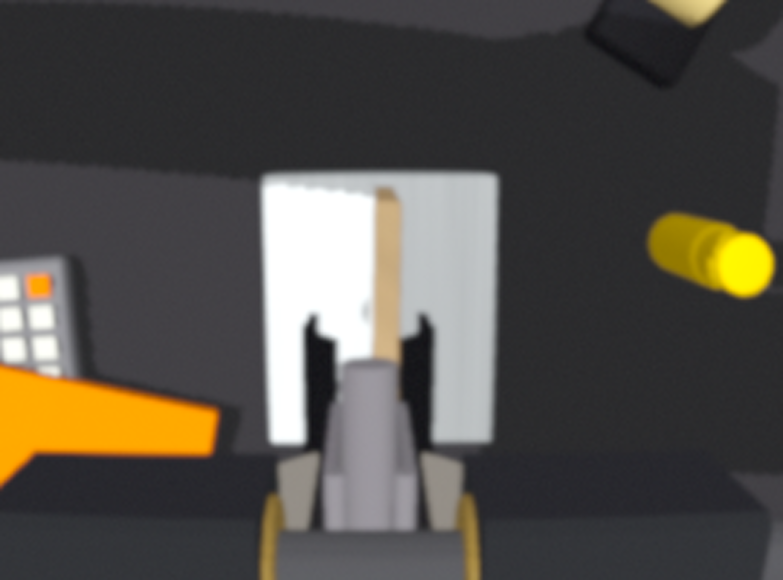

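The clip's jaws (cols 318 and 420) straddle the board's edge (col 388): the clip is a few mm off to one side of the board.

```bash
cat > b.py <<'E'
from h import *
import sys
def edge(name,st,r0,r1):
    im=cv2.imread(f"pics/{name}_raw.png");hsv=cv2.cvtColor(im,cv2.COLOR_BGR2HSV);m=cv2.inRange(hsv,(8,40,80),(24,180,255));L=[]
    for v in range(r0,r1,6):
        u=np.where(m[v,245:285])[0]+245
        if len(u):L.append(on("wrist",(u.min()+u.max())/2,v,.185,st))
    L=np.array(L);k=np.polyfit(L[:,1],L[:,0],1);print("slope deg",np.degrees(np.arctan(k[0])),"x at y=-.041",np.polyval(k,-.041));return k
if __name__=="__main__":
    st=dict(tool_pos=[.6039,-.0414,.4425],tool_rot=[-3.1322,-.0017,1.4607])
    edge("w7",st,131,180);print("end",on("wrist",130+388/2.9,60+190/2.9,.185,st));print("clip org",tip(st,(0,0,.198)))
E
python3 b.py
```

```text
slope deg 6.631461922064825 x at y=-.041 0.6060877071631933
end [0.613  0.0167 0.185 ]
clip org [ 0.6021 -0.0409  0.2445]
```

```bash
python3 -m creep '[[[2.2,2,0,0,-0.5,-0.2],[0,0,0,0,0,0]]]';python3 p.py
```

```text
time: 12.87
tool_pos: [0.6043, -0.0346, 0.4414]
tool_rot: [-3.137, -0.005, 1.46]
contact_force: [0.1, 0.6, -0.1]
opening: 0.0159
[ 0.6043 -0.0346  0.4414] [-3.1367 -0.0054  1.46  ] F [ 0.1236  0.6495 -0.0626] tip [ 0.6026 -0.0354  0.1178]
```

```bash
python3 -m creep '[[[2,-3.5,0,-0.3,-0.3,-0.1],[0,0,-8,0,0,0],[0,0,0,0,0,0]]]';python3 p.py
```

```text
time: 13.12
tool_pos: [0.6056, -0.0352, 0.4329]
tool_rot: [3.14, -0.001, 1.462]
contact_force: [-0.3, -0.9, -1.2]
opening: 0.0155
[ 0.6056 -0.0352  0.4329] [ 3.1401 -0.0007  1.4621] F [-0.2766 -0.8978 -1.2283] tip [ 0.6058 -0.0378  0.1093]
```

Well aligned; go down in steps.

```bash
python3 -m creep '[[[0.4,-3,-8,0,0,-0.1],[0,0,-8,0,0,0],[0,0,0,0,0,0]]]';python3 p.py
```

```text
time: 13.37
tool_pos: [0.6055, -0.0374, 0.4155]
tool_rot: [3.14, -0.001, 1.462]
contact_force: [-0.2, 0.1, -1.6]
opening: 0.0152
[ 0.6055 -0.0374  0.4155] [ 3.1398 -0.0007  1.4617] F [-0.2305  0.1264 -1.6021] tip [ 0.6058 -0.04    0.0919]
```

```bash
python3 -m creep '[[[0.5,-1,-8,0,0,-0.1],[0,0,-8,0,0,0],[0,0,0,0,0,0]]]';python3 p.py;python3 - <<'E'
from h import *
b,st=snap("wrist","w8",(160,80,360,260),2.5);s,_=snap("scene","s8",(205,90,285,234),5);print(st['tool_pos'],st['tool_rot'],st['opening'])
c=np.zeros((600,800,3),np.uint8);c[:432,:480]=cv2.resize(b,(480,432));c[:576,480:]=cv2.resize(s,(320,576));cv2.imwrite("pics/c8.png",c)
E
```

```text
time: 13.62
tool_pos: [0.6059, -0.0386, 0.3972]
tool_rot: [3.141, -0.001, 1.46]
contact_force: [-0.6, 0.5, -1.3]
opening: 0.0157
[ 0.6059 -0.0386  0.3972] [ 3.1408 -0.0007  1.4596] F [-0.6414  0.4625 -1.3419] tip [ 0.6059 -0.0412  0.0736]
[ 0.6059 -0.0386  0.3972] [ 3.1408 -0.0007  1.4596] 0.01574819863293126
```

View pics/c8.png

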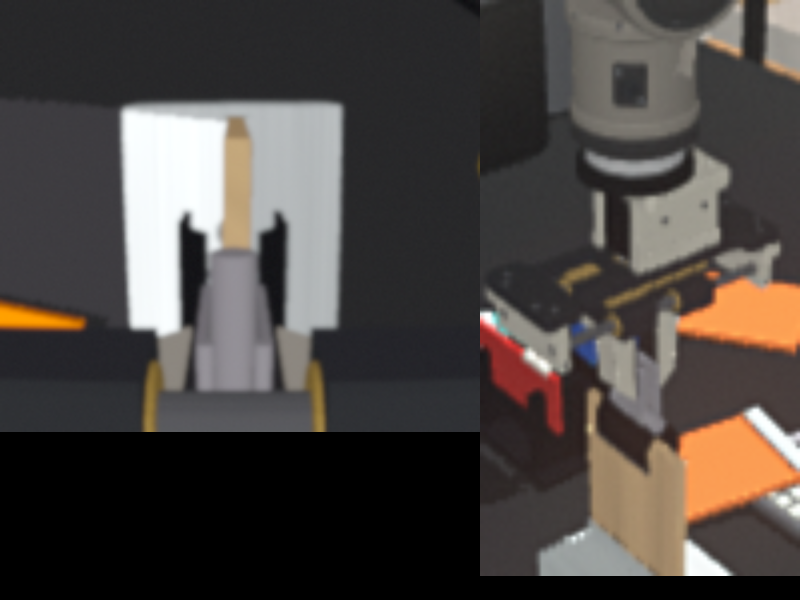

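Wrist part: jaws at cols 193 and 273, board edge at col 237 between them. Scene part: the front jaw hangs over the board's front face, with its lower corners at (603,437) and (650,475).

```bash
python3 - <<'E'
from h import *
st=robot.observe();Rm=R.from_euler('xyz',st['tool_rot']).as_matrix();T=np.array(st['tool_pos'])
print("obs jaw corners (235.8,199.3) (247.5,208.8)")
for o in(.194,.198,.202,.206):
    print(o,[proj("scene",T+Rm@[s,dy,o+.032]).round(1) for s in(-.03,.03) for dy in(.012,.016)])
for s in(-.055,.055): print("board top corner exp",proj("scene",np.array([.6062,-.039,.185])+s*np.array([.113,.9936,0])),"obs", (205+(592-480)/4,90+392/4) if s<0 else (205+(685-480)/4,90+457/4))
# jaw darkness profile: column through middle of jaw
im=cv2.imread("pics/s8_raw.png").mean(2).astype(int)
for u in(237,240,243,246):print(u,im[180:216,u])
E
```

```text
obs jaw corners (235.8,199.3) (247.5,208.8)
0.194 [array([234.7, 196.8]), array([233.6, 197.3]), array([247.4, 206.9]), array([246.3, 207.5])]
0.198 [array([234.8, 197.9]), array([233.6, 198.4]), array([247.4, 208.1]), array([246.3, 208.6])]
0.202 [array([234.8, 199. ]), array([233.7, 199.5]), array([247.4, 209.2]), array([246.3, 209.7])]
0.206 [array([234.8, 200.1]), array([233.7, 200.6]), array([247.4, 210.3]), array([246.3, 210.9])]
board top corner exp [233.0068 187.7014] obs (233.0, 188.0)
board top corner exp [256.4021 206.0457] obs (256.25, 204.25)
237 [140 142 142 142 145 125  73  66  84  81  52  40  37  40  40  40  39  40
  37  37  58 102 130 135 132 132 131 130 130 130 130 131 130 130 130 131]
240 [155 154 155 155 154 155 156 155 134 121 125 124  87  51  39  40  41  43
  42  42  39  38  48  95 130 139 138 136 136 134 136 133 134 133 133 133]
243 [124 123 125 124 128 137 144 149 153 145 127 120 123 121  96  59  41  42
  43  43  43  42  42  40  41  72 121 142 141 142 142 140 139 139 139 138]
246 [126 118 120 123 121 123 122 122 122 123 121 120 125 134 137 134  98  55
  41  40  39  43  55  64  61  55  51  56  98 131 139 137 137 139 138 137]
```

```bash
python3 -m creep '[[[0,0,0,0,0,0],[0,0,0,0,0,0]]]';python3 p.py;python3 -c "
from cell import robot;print(robot.hand_in())"
```

```text
time: 13.88
tool_pos: [0.6063, -0.0387, 0.3991]
tool_rot: [3.138, -0.001, 1.459]
contact_force: [-0.2, 0.4, -1.1]
opening: 0.0153
[ 0.6063 -0.0387  0.3991] [ 3.138  -0.0006  1.4595] F [-0.165   0.3624 -1.1291] tip [ 0.6071 -0.0414  0.0755]
the job is handed in; nothing more can be done
None
```

The copy board stands in the base block, released. The clip is off the tray, held open over the middle of the board's top edge. I handed in at about 13.9 s; the hand-in reports no verdict.

**Board:** the stem went in until the tool stopped with the tip about 38 mm below the block's top face. A scene picture after release shows it upright on the block.

**Clip:** the finger opening reads about 15.5 mm, which matches the clip squeezed fully home at 16 mm.
- **Position over the edge:** I estimate the lips reach 16 to 20 mm below the edge and the barrel clears it by 6 to 10 mm. These come from one scene picture good to a few mm. The tool read 2 mm higher just before hand-in.
- **Centring and squareness:** the wrist picture shows the board about 1 mm off the middle between the jaws, with the clip within a degree of square.
- **Contact:** the wrist force stayed under about 1.5 N, so nothing suggests the clip touches the board.

**Checks that disagreed:**
- The board's top edge measured about 2 mm further in x than the hole, and its right top corner was about 2 pixels off where I expected it. Both are roughly the calibration error.
- The orange and turquoise look-alike boards seemed upright in the first picture but lay flat in later ones. I did not go near them deliberately and felt no contact, so I can't say why they fell.

I did not re-measure the other bystanders at the end. Those that came into view looked to be in place.

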